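Batch the track nuts through the sorting tray's sprung gate

TASK

Using the yellow pusher, sweep all five nuts along the green sorting tray into the discharge well at its end while the gate stays shut, without touching the nuts with the gripper, and then stand the pusher back down upright on the tray's deck. Then pull the red gate bar out until it lines up with the red marks on the rails, so that every nut drops through into the blue bin, and finish still holding the bar there against its spring: do not let go, because more nuts will follow. Leave the two pins and the bushing that stand beside the tray where they are.

Things in the scene. Friction and masses are not known exactly. Their poses are not given: they have to be found in the camera images.
- tray: Green sorting tray, fixed. Origin on the bench under the trough's middle; x across, y along it to its closed end, z up. Trough inside 150 mm wide (x +-75), 360 long (y +-180), wall tops 140 to 144 mm above the bench. Flat aluminium deck 110 mm above the bench, y -90 to 180; the discharge well and gate are at the -y end. Legs and spring barrels outside the walls reach x +-110 mm.
- lip (a point): Middle of the deck's edge at the well, marked by a yellow stripe, on the deck's surface (tray frame x 0, y -90, z 110 mm). From here to the end wall at y = -180 mm, over the full 150 mm width, is the open discharge well, 46 mm deep down to the gate's blade. Axes as the tray's.
- pusher_grip (a point): Yellow pusher, loose, 0.32 kg, standing on the bench off the tray's closed end: body 130 mm wide (its x), 30 deep (its y), 45 high, both faces alike, rubber edges, with an upright wooden grip on top, 30 mm (x) by 28 mm (y), from 54 to 120 mm above the underside. This point is on the grip's axis, 90 mm above the underside.
- pusher: The same pusher's body; origin at the centre of its underside, axes as for its grip point.
- gate (a joint): Travel of the spring-return slide gate under the well (m): 0 shut, as at the start; grows as the bar is pulled out along the tray's -y; 0.090 with the bar in line with the red marks; end stop 0.125. The spring pulls it shut with 4 N at 0, 11 N at the mark. At the mark the blade's opening lies right under the well; short of it or past it the well is partly closed.
- gate_bar (a point): Middle of the gate's red pull bar: 12 x 12 mm in section, 100 mm long along the tray's x, on two legs at its ends (76 mm clear between them). It is 107 mm above the bench, 37 mm clear over the tongue below it, 68 mm out from the tray's end wall when shut (tray frame x 0, y -252 mm), and moves with the gate.
- mark (a point): Fixed point where the bar's middle is when the bar lines up with the red marks, 16 mm long, on the two rails (tray frame x 0, y -342, z 107 mm). The rails, at tray x +-93 mm, tops 64 mm above the bench, run out to y = -370 mm.
- bin_in (a point): Middle of the inner floor of the blue bin that sits under the well, 5 mm above the bench; the bin is 150 mm (x) by 112 mm (y) inside, 46 mm high at the rim. Axes as the tray's.
- nut0_c (a point): Centre of hexagon nut 0: loose steel, rusty or dark, 32 mm across flats, 20 mm high, about 80 g, lying flat on the deck.
- nut1_c (a point): Centre of hexagon nut 1: loose steel, rusty or dark, 32 mm across flats, 20 mm high, about 80 g, lying flat on the deck.
- nut2_c (a point): Centre of hexagon nut 2: loose steel, rusty or dark, 32 mm across flats, 20 mm high, about 80 g, lying flat on the deck.
- nut3_c (a point): Centre of hexagon nut 3: loose steel, rusty or dark, 32 mm across flats, 20 mm high, about 80 g, lying flat on the deck.
- nut4_c (a point): Centre of hexagon nut 4: loose steel, rusty or dark, 32 mm across flats, 20 mm high, about 80 g, lying flat on the deck.
- pin_tall: bystander: dark steel pin standing upright, 42 mm diameter, 120 mm high, beside the gate rails; origin at its foot
- pin_short: bystander: rusty pin standing upright, 50 mm diameter, 85 mm high, beside the gate rails on the robot's side; origin at its foot
- bush_a: bystander: dark steel bushing standing upright, 72 mm diameter, 60 mm high, on the far side of the tray; origin at its foot
Things that resemble listed ones, but are neither listed nor needed, are in the scene too. What is shaped like the part that bears nut1_c but turquoise is not meant.

How it is judged:
On the way, in this order (a step that is already met when the one before it is completed fails the run):
1. all five nuts lie in the discharge well, with the gate shut (z of nut0_c in the frame of tray between 0.06 and 0.108 m and y of each of nut0_c, nut1_c, nut2_c, nut3_c, nut4_c in the frame of tray below -0.085 m and z of nut1_c in the frame of tray between 0.06 and 0.108 m and z of nut2_c in the frame of tray between 0.06 and 0.108 m and z of nut3_c in the frame of tray between 0.06 and 0.108 m and z of nut4_c in the frame of tray between 0.06 and 0.108 m and value of joint gate below 0.012 m), for 0.2 s.
2. the pusher stands upright on the tray's deck, released, with the gate still shut (z of pusher_grip in the frame of tray between 0.19 and 0.21 m and y of pusher_grip in the frame of tray between -0.1 and 0.18 m and x of pusher_grip in the frame of tray between -0.07 and 0.07 m and angle between pusher_grip's own z axis and vertical below 0.1 rad and contact force between each of the arm, the fingers and pusher below 0.2 N and value of joint gate below 0.012 m), for 0.2 s.
At the end, for the whole second after the job is handed in: The gate is held still by the fingers (more than 4 N on it) within 8 mm of the mark (joint 0.082 to 0.098), nothing else propping it; all five nuts are inside the blue bin; the pusher stands upright (within 0.1 rad) on the tray's deck, untouched (x of nut0_c in the frame of bin_in between -0.078 and 0.078 m and y of nut0_c in the frame of bin_in between -0.059 and 0.059 m and z of each of nut0_c, nut1_c, nut2_c, nut3_c, nut4_c in the frame of bin_in below 0.045 m and x of nut1_c in the frame of bin_in between -0.078 and 0.078 m and y of nut1_c in the frame of bin_in between -0.059 and 0.059 m and x of nut2_c in the frame of bin_in between -0.078 and 0.078 m and y of nut2_c in the frame of bin_in between -0.059 and 0.059 m and x of nut3_c in the frame of bin_in between -0.078 and 0.078 m and y of nut3_c in the frame of bin_in between -0.059 and 0.059 m and x of nut4_c in the frame of bin_in between -0.078 and 0.078 m and y of nut4_c in the frame of bin_in between -0.059 and 0.059 m and z of pusher_grip in the frame of tray between 0.19 and 0.21 m and y of pusher_grip in the frame of tray between -0.1 and 0.18 m and x of pusher_grip in the frame of tray between -0.07 and 0.07 m and angle between pusher_grip's own z axis and vertical below 0.1 rad and contact force between each of the arm, the fingers and pusher below 0.2 N and value of joint gate between 0.082 and 0.098 m and contact force between the fingers and gate above 4 N and contact force between pusher and gate below 0.2 N and velocity of joint gate between -0.01 and 0.01 m/s); the arm keeps its last pose, push and grip.
It fails at once if the gripper or arm touches a nut (contact force between any of the fingers, the arm and nut0 above 0.5 N or contact force between any of the fingers, the arm and nut1 above 0.5 N or contact force between any of the fingers, the arm and nut2 above 0.5 N or contact force between any of the fingers, the arm and nut3 above 0.5 N or contact force between any of the fingers, the arm and nut4 above 0.5 N).
It fails at once if a pin or the bushing beside the tray is moved by more than 20 mm or tipped (distance of any of pin_tall, pin_short, bush_a from where it was at the start of the episode above 0.02 m or angle between any of pin_tall, pin_short, bush_a's own z axis and vertical above 0.2 rad).
It also fails if it takes over 64 s, if anything falls off the work surface, if the arm or the gripper's body presses on something with over 40 N, if the wrist force passes 120 N, or if a joint passes its speed limit or range.

ROBOT

A 7-joint arm with a two-finger parallel gripper is mounted at the origin on the work surface. World frame = base frame: x ahead of the robot, y to its left, z up, the work surface at z = 0. Lengths are in m, angles in rad, forces in N, time in s.
With the tool pointing down it reaches from about 0.425 to 0.925 m from the base axis. Payload 6.8 kg.
Tool frame: the origin (TCP) lies at the very end of the fingers, on their centre line; the grasp point (between the pads) lies 19 mm behind it; z points along the fingers, y is the line along which they close (so a half turn about z gives the same grasp; the last joint's range is limited). The gripper opens to 88 mm and grips with 3 to 60 N. Pads are 20 mm wide; open, the fingers measure 115 mm over their backs; the gripper's body (75 mm by 178 mm) begins 61 mm behind the grasp point.
Start: joints at [-1.381, 0.477, 0.022, 1.555, -0.011, 1.109, -0.083], TCP at [0.198, 0.645, 0.223] pointing down, gripper open.
Joint ranges: [-2.96, 2.96], [-0.34, 2.1], [-1.41, 1.46], [0.24, 2.44], [-1.37, 4.51], [0.17, 1.92], [-2.96, 2.96]. Speed limits (rad/s): [2.39, 2.39, 3.14, 3.14, 3.14, 3.14, 3.14].

INTERFACE

Orientations are given as a unit quaternion [x, y, z, w].
In Python, from rig import robot, move_gripper, cams gives the robot as it stands. Calls block until the motion is done:
- robot.move_pose(position, orientation): joint-space move of the TCP to a pose.
- robot.move_linear(position, frame=None, feed=0.15): straight line of the TCP; frame=None keeps the orientation; feed is the mean speed in m/s.
- robot.goto_joints(angles): joint-space move.
- move_gripper(opening): finger opening in m; the grip force is fixed at half the most; returns when the fingers have stopped.
- robot.wait(seconds).
- robot.ik(position, orientation): joint angles nearest the present ones, or None.
- robot.get_state(): the state.
- cams.camera(name): name is "scene" or "top" or "wrist"; returns the picture (420x560x3 uint8, blue, green, red); there is no depth.
- cams.camera_model(name): a dict with "fx", "fy", "cx", "cy" (pixels), "distortion" ([k1, k2, p1, p2, k3] as OpenCV has them; the pictures are not rectified), "view" (4x4, takes a point from world to camera coordinates). Camera axes: x right, y up, looking along -z (the intrinsics and any distortion apply to the point x, -y, -z); pixel columns grow to the right and rows downward; lengths in m; the calibration is good to about 2 mm. A picture is of the moment at which its call begins: read the wrist's pose just before it. camera_model takes no time and is no camera call; for the wrist camera it gives the pose at the moment of the call.
A pose or a line that the arm cannot do raises robot.Unreachable and nothing moves.
- robot.hand_in(): hands the job in; it is judged then, once.
The state is a dict: "time": time; "joints": joint angles; "dq": joint speeds; "joint_efforts": joint torques, N m; "tool_pos": TCP position; "tool_rot": TCP orientation; "wrist_force": force on the tool from outside, world axes, zero at the start; "wrist_torque": the same for the moment, N m; "grip_width": finger opening in m; "grasp_force": force on a finger pad.
Only numpy, scipy, OpenCV 4.12 (cv2) and the standard library are available. Lean on these libraries where they do the work, as an engineer would, in place of code of your own. Each camera call takes 0.05 s, during which the arm holds its last target. There are 200 camera calls.

## Working session

There is one attempt and no reset: what is moved stays moved. The work goes in short steps, each a Python script; the robot and the scene stay as the last script left them, time stands still between calls to the robot, and variables do not carry over. Pictures are saved under pics/ and viewed, at most 10 in all, crops included, and the job is handed in when it is done.

```bash
ls; mkdir -p pics
python3 - <<'E'
from rig import robot,cams
import cv2,numpy as np
for n in("scene","top"):
    cv2.imwrite(f"pics/{n}0.png",cams.camera(n))
    m=cams.camera_model(n);print(n,m["fx"],m["fy"],m["cx"],m["cy"],m["distortion"],np.round(m["view"],3).tolist())
print(robot.get_state())
E
```

```text
pics
scene 416.1584402254645 416.1584402254645 277.5931971928624 206.88944264522013 [0.00624171 0.         0.         0.         0.        ] [[0.582, 0.813, -0.003, -0.348], [-0.51, 0.367, 0.778, 0.186], [0.634, -0.451, 0.629, -1.352], [0.0, 0.0, 0.0, 1.0]]
top 474.3364652405027 474.3364652405027 277.8689858220436 205.13805167141885 [-0.0678837  0.         0.         0.         0.       ] [[0.027, -1.0, -0.01, 0.046], [0.991, 0.026, 0.134, -0.564], [-0.134, -0.013, 0.991, -1.02], [0.0, 0.0, 0.0, 1.0]]
{'time': 0.1, 'joints': array([-1.38109452,  0.47772983,  0.02237631,  1.55628297, -0.01148137,
        1.10928124, -0.08307469]), 'dq': array([-0.00015684, -0.00090003,  0.0010535 , -0.00224816, -0.00123061,
       -0.0024586 , -0.00047111]), 'joint_efforts': array([ 4.80084025e-03, -5.84085846e+01,  1.54028993e+00, -2.73310751e+01,
       -5.41227101e-02,  1.30734185e-02,  8.17290879e-05]), 'tool_pos': array([0.19794335, 0.64479644, 0.22180068]), 'tool_rot': array([ 1.48339147e-01,  9.88936236e-01, -7.85166323e-04, -4.41964327e-05]), 'wrist_force': array([0.2707109 , 0.24041163, 0.18727135]), 'wrist_torque': array([-0.041211  , -0.01557642, -0.01357411]), 'grasp_force': 0.0, 'grip_width': 0.08778248859809112}
```

View pics/scene0.png

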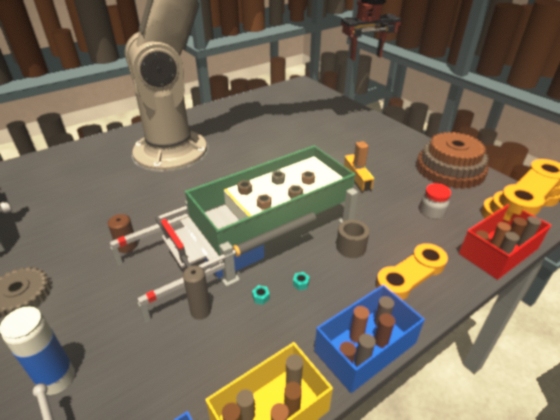

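View pics/top0.png

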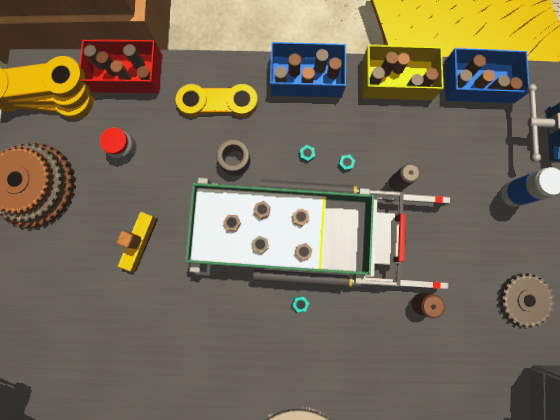

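The scene shows the tray with its gate end at world −y. In the top view the stripe is at column ~323, the bar at ~(402,237), the nuts around (232–304, 210–252), and the pusher at ~(137,242). There are turquoise decoy nuts outside the tray.

```bash
cat > h.py <<'E'
import numpy as np,cv2
from rig import robot,move_gripper,cams
from scipy.spatial.transform import Rotation as R
def cast(m,uv,z):
    K=np.array([[m["fx"],0,m["cx"]],[0,m["fy"],m["cy"]],[0,0,1]])
    p=cv2.undistortPoints(np.float64(uv).reshape(-1,1,2),K,np.float64(m["distortion"])).reshape(-1,2)
    V=np.array(m["view"]);C=-V[:3,:3].T@V[:3,3]
    d=np.c_[p[:,0],-p[:,1],-np.ones(len(p))]@V[:3,:3]
    return C+d*((z-C[2])/d[:,2])[:,None]
def mask(im,h0,h1,s,v,roi=None):
    H=cv2.cvtColor(im,cv2.COLOR_BGR2HSV)
    k=((H[...,0]>=h0)&(H[...,0]<=h1)&(H[...,1]>=s)&(H[...,2]>=v)).astype(np.uint8)
    if roi:
        z=np.zeros_like(k);x0,y0,x1,y1=roi;z[y0:y1,x0:x1]=k[y0:y1,x0:x1];k=z
    return k
def blobs(k,a=15):
    c,_=cv2.findContours(k,cv2.RETR_EXTERNAL,cv2.CHAIN_APPROX_NONE)
    return sorted([x for x in c if cv2.contourArea(x)>=a],key=cv2.contourArea)[::-1]
def rect(pts):
    r=cv2.minAreaRect(np.float32(pts[:,:2]*1000));return np.round(r[0],1),np.round(r[1],1),round(r[2],2)
E
python3 - <<'E'
from h import *
im=cv2.imread("pics/top0.png");m=cams.camera_model("top")
c=blobs(mask(im,45,90,60,30,(180,170,385,285)))
print("rim",[cv2.contourArea(x) for x in c[:3]],rect(cast(m,c[0][:,0],.142)))
c=blobs(mask(im,20,35,100,120,(312,185,335,275)),5);print("stripe",len(c))
ys,xs=np.nonzero(mask(im,20,35,100,120,(316,185,332,275)));print(rect(cast(m,np.c_[xs,ys],.11)))
for n,roi in(("bar",(392,205,412,270)),("mk",(430,190,452,210)),("mk",(430,278,452,292))):
    ys,xs=np.nonzero(mask(im,0,8,150,90,roi)|mask(im,172,180,150,90,roi));print(n,len(xs),rect(cast(m,np.c_[xs,ys],.113 if n=="bar" else .065)))
c=blobs(mask(im,20,35,130,90,(105,200,165,280)))
for x in c:print("push",cv2.contourArea(x),rect(cast(m,x[:,0],.045)))
c=blobs(mask(im,3,17,80,60,(105,200,165,280)))
for x in c:print("grip",cv2.contourArea(x),rect(cast(m,x[:,0],.12)))
g=cv2.cvtColor(im,cv2.COLOR_BGR2GRAY);k=np.zeros_like(g);k[198:262,200:318]=g[198:262,200:318]<170
for x in blobs(k.astype(np.uint8),40):print("nut",cv2.contourArea(x),rect(cast(m,x[:,0],.125)))
for n,roi in(("tall",(395,160,425,190)),("short",(415,290,450,322))):
    k=np.zeros_like(g);x0,y0,x1,y1=roi
s=robot.get_state();print(R.from_quat(s["tool_rot"]).as_matrix().round(2).tolist())
mw=cams.camera_model("wrist");V=mw["view"];print("wcam",-V[:3,:3].T@V[:3,3],mw["fx"],(-V[2,:3]).round(3))
E
```

```text
rim [14509.0] (array([502.6,  54.1]), array([367.7, 162.4]), 87.64)
stripe 1
(array([498.7, -32.7]), array([  6.5, 147.4]), 87.64)
bar 295 (array([ 491.9, -196.7]), array([12.9, 97.5]), 88.15)
mk 50 (array([ 581.3, -290.6]), array([13.3, 16.1]), 1.51)
mk 49 (array([ 395.1, -283.6]), array([12.7, 15.5]), 1.12)
push 549.0 (array([473. , 374.4]), array([ 33.6, 131.9]), 71.04)
grip 279.5 (array([467.8, 366.8]), array([46.6, 37.7]), 69.09)
nut 217.5 (array([538.1,  93.3]), array([35. , 36.2]), 46.58)
nut 212.5 (array([510.3, 153.2]), array([34.8, 34.7]), 1.57)
nut 202.0 (array([456.1,   7.1]), array([32.7, 34.2]), 41.31)
nut 201.5 (array([467.1,  93.6]), array([34.4, 32.5]), 1.58)
nut 185.5 (array([523.7,  14.3]), array([30.3, 34.8]), 46.1)
[[-0.96, 0.29, -0.0], [0.29, 0.96, -0.0], [-0.0, -0.0, -1.0]]
wcam [0.13146089 0.66618696 0.38351391] 376.01319527752855 [ 0.244 -0.076 -0.967]
```

Tray is consistent across rim, stripe, bar and marks: origin ≈ (502.5, 54.4) mm, yaw −2.36°. Next I'll look at the pusher from close by.

```bash
cat >> h.py <<'E'
def down(yaw):  # tool z down, tool y along (−sin yaw, cos yaw)
    c,s=np.cos(yaw),np.sin(yaw)
    return R.from_matrix(np.array([[-c,-s,0],[-s,c,0],[0,0,-1.]])).as_quat()
TY=np.deg2rad(-2.36);TO=np.array([.5025,.0544])
def tw(x,y,z): # tray -> world (m)
    c,s=np.cos(TY),np.sin(TY);return [TO[0]+c*x-s*y,TO[1]+s*x+c*y,z]
def wt(p):
    c,s=np.cos(TY),np.sin(TY);d=np.asarray(p)[...,:2]-TO;return np.stack([c*d[...,0]+s*d[...,1],-s*d[...,0]+c*d[...,1]],-1)
E
python3 - <<'E'
from h import *
print(robot.ik(tw(0,.14,.2),down(TY)),robot.ik(tw(0,-.09,.2),down(TY)),robot.ik(tw(0,-.342,.09),down(TY)))
robot.move_pose([.474,.372,.27],down(np.deg2rad(-19)))
robot.wait(.2)
m=cams.camera_model("wrist");im=cams.camera("wrist");cv2.imwrite("pics/w1.png",im);np.save("w1.npy",m,allow_pickle=True)
print(robot.get_state()["time"],robot.get_state()["tool_pos"])
E
```

```text
[-0.69600813  0.28935539  0.26236618  1.90877797 -0.09079709  0.95479157
  1.13807923] [-0.59327753  0.24051438  0.63553556  2.02315203 -0.17716677  0.9311424
  1.66444441] [-0.20585726  0.62351226  0.86076451  1.97128211 -0.63639679  0.84061888
  2.53852648]
1.8083 [0.47337232 0.37286371 0.26977722]
```

View pics/w1.png

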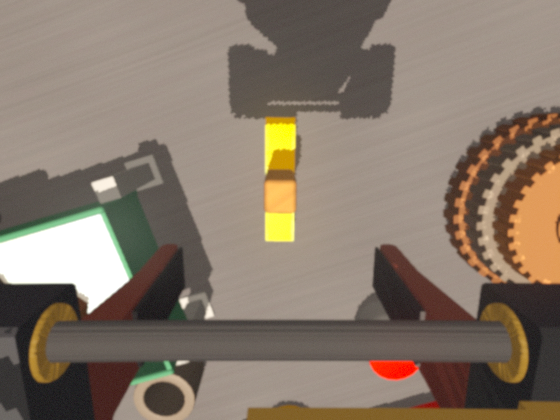

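Wrist view: pusher body spans rows 118–240 and cols 265–295, with the grip top at about (280,195), nicely square to the tool.

Run:
```python
from h import *
im=cv2.imread("pics/w1.png");m=np.load("w1.npy",allow_pickle=True).item()
k=mask(im,22,35,150,110,(250,100,312,250))
ys,xs=np.nonzero(k);P=cast(m,np.c_[xs,ys],.045);print("body",len(xs),rect(P))
H=cv2.cvtColor(im,cv2.COLOR_BGR2HSV)
print(H[110:246:4,280].tolist());print(H[196,256:304:3].tolist())
for z,uv in((.12,[[265,178],[296,178],[265,212],[296,212]]),(.045,[[265,122],[265,241],[295,122],[295,241]])):
    print((cast(m,uv,z)*1000).round(1).tolist())
```

```text
body 2098 (array([475.1, 375.5]), array([ 29.5, 128.6]), 70.65)
[[18, 61, 104], [17, 66, 105], [22, 229, 194], [24, 255, 219], [30, 255, 255], [30, 242, 255], [30, 220, 255], [30, 228, 255], [30, 203, 255], [30, 211, 255], [25, 235, 226], [22, 255, 203], [22, 247, 203], [22, 255, 203], [22, 246, 203], [17, 185, 142], [16, 166, 129], [16, 168, 132], [17, 164, 229], [19, 156, 255], [19, 153, 255], [19, 158, 255], [18, 158, 255], [18, 160, 255], [19, 156, 255], [18, 157, 255], [30, 188, 255], [30, 183, 255], [30, 185, 255], [30, 183, 255], [30, 184, 255], [30, 181, 255], [30, 186, 255], [21, 75, 184]]
[[14, 44, 167], [15, 48, 164], [15, 54, 166], [17, 158, 228], [19, 159, 255], [20, 155, 255], [19, 159, 255], [19, 157, 255], [19, 157, 255], [18, 163, 255], [18, 160, 255], [17, 160, 255], [18, 163, 252], [16, 148, 208], [13, 52, 168], [15, 47, 168]]
[[454.9, 368.5, 120.0], [463.3, 393.1, 120.0], [482.8, 358.8, 120.0], [491.3, 383.9, 120.0]]
[[413.1, 380.6, 45.0], [531.6, 338.9, 45.0], [422.8, 409.0, 45.0], [542.2, 369.7, 45.0]]
```

Run:
```python
from h import *
q=down(np.deg2rad(-19.3));g=[.4748,.3755]
robot.move_pose(g+[.2],q)
robot.move_linear(g+[.071],feed=.12)
move_gripper(.0)
s=robot.get_state();print("grip",s["grip_width"],s["grasp_force"],s["tool_pos"])
robot.move_linear(g+[.30],feed=.2)
s=robot.get_state();print(s["grip_width"],s["wrist_force"])
robot.move_pose(tw(0,.148,.30),down(TY))
robot.wait(.2)
s=robot.get_state();print(s["time"],wt(s["tool_pos"]),s["tool_pos"],s["wrist_force"])
m=cams.camera_model("wrist");im=cams.camera("wrist");t=cams.camera("scene")
cv2.imwrite("pics/a.png",np.hstack([cv2.resize(im,(400,300)),cv2.resize(t[100:310,140:420],(400,300))]))
```

```text
grip 0.027745092026459566 29.99973624944687 [0.47468704 0.37530755 0.07082767]
0.02776130888080275 [-0.45826643  0.15442434 -3.38076741]
6.6 [-0.00047899  0.14961547] [0.5081823  0.2039083  0.29963348] [-0.44741362 -0.75712625 -2.83159832]
```

View pics/a.png

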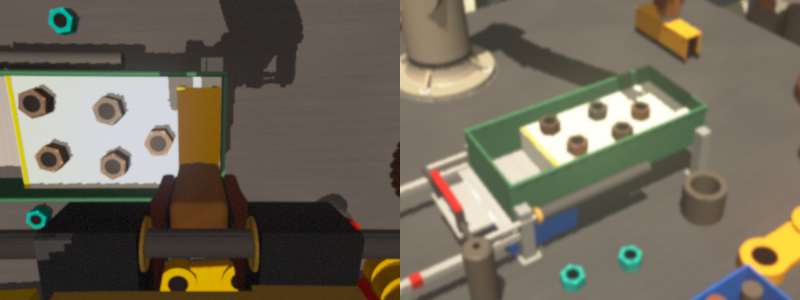

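The pusher is held square over the deck's closed end, clear of the nuts. Lower it and sweep.

Run:
```python
from h import *
robot.move_linear(tw(0,.148,.195),feed=.15)
s=robot.get_state();print(s["wrist_force"],s["wrist_torque"])
robot.move_linear(tw(0,.148,.183),feed=.05)
s=robot.get_state();print(s["wrist_force"],s["wrist_torque"],s["tool_pos"])
for y,f in((.05,.08),(-.03,.08),(-.085,.06)):
    robot.move_linear(tw(0,y,.183),feed=f);s=robot.get_state();print(y,s["time"],wt(s["tool_pos"]),s["wrist_force"].round(2),s["wrist_torque"].round(2))
robot.wait(.3)
im=cams.camera("wrist");t=cams.camera("top")
cv2.imwrite("pics/b.png",np.hstack([cv2.resize(im,(400,300)),cv2.resize(t[160:310,200:400],(400,300))]))
```

```text
[-0.26300491 -0.01213904 -2.89550686] [-0.02206528 -0.04634302 -0.00192857]
[-0.52213519 -0.46552147 -2.20810274] [-6.71053049e-05  3.42010977e-03  2.77696526e-02] [0.50841492 0.20218872 0.18277622]
0.05 9.3167 [-1.25995136e-05  5.02929809e-02] [ 0.49 -0.52 -2.21] [-0.    0.01 -0.  ]
-0.03 10.4667 [ 9.08495192e-05 -2.98587315e-02] [ 0.2   0.47 -3.81] [-0.03  0.03  0.03]
-0.085 11.5333 [ 1.86877978e-07 -8.46475348e-02] [-0.33  0.09 -3.26] [0.04 0.04 0.01]
```

View pics/b.png

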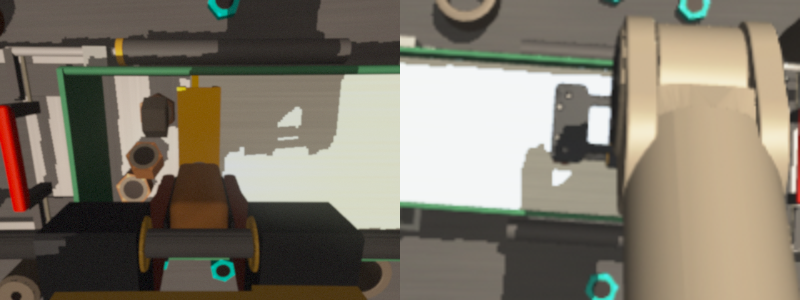

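Three nuts are visible in the well, one looking tilted against the pusher. I'll push slightly further, then back off and look.

Run:
```python
from h import *
robot.move_linear(tw(0,-.105,.183),feed=.04);s=robot.get_state();print(s["wrist_force"].round(2))
robot.wait(.2)
robot.move_linear(tw(0,.03,.183),feed=.12);s=robot.get_state();print(s["time"],s["wrist_force"].round(2))
robot.wait(.2)
im=cams.camera("wrist");t=cams.camera("scene")
cv2.imwrite("pics/c.png",np.hstack([cv2.resize(im,(400,300)),cv2.resize(t[140:260,160:320],(400,300),interpolation=cv2.INTER_CUBIC)]))
```

```text
[-0.13  0.07 -2.57]
14.0583 [ 0.32 -0.14 -3.37]
```

View pics/c.png

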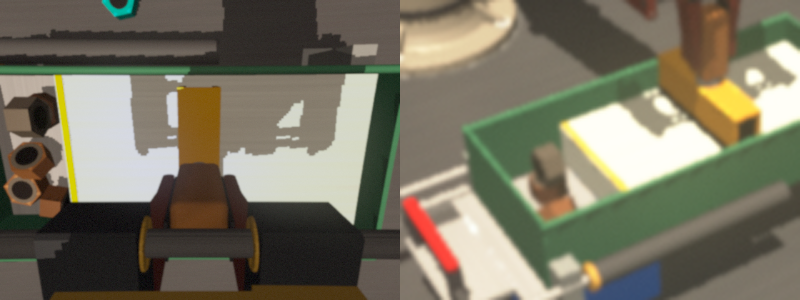

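The deck is clear and all nuts are in the well. One sits tilted on another, so I'll check its height by a two-view ray crossing using the tray's known edges.

Run:
```python
from h import *
mw=cams.camera_model("wrist");ms=cams.camera_model("scene")
def ray(m,uv):
    a,b=cast(m,[uv],0.)[0],cast(m,[uv],.2)[0];return a,(b-a)/np.linalg.norm(b-a)
def tri(u,v):
    (a,d),(b,e)=ray(mw,u),ray(ms,v)
    t=np.linalg.lstsq(np.c_[d,-e],b-a,rcond=None)[0];p,q=a+t[0]*d,b+t[1]*e
    c=(p+q)/2;return (wt(c)*1000).round(1),(c[2]*1000).round(1),round(np.linalg.norm(p-q)*1000,1)
print(tri((42,158),(219,205)))
im=cams.camera("wrist");t=cams.camera("scene")
cv2.imwrite("pics/d.png",np.hstack([cv2.resize(im[90:310,0:110],(280,560),interpolation=cv2.INTER_CUBIC),cv2.resize(t[175:255,180:250],(490,560),interpolation=cv2.INTER_CUBIC)]))
```

```text
(array([ -39.7, -122.7]), np.float64(97.7), np.float64(0.4))
```

View pics/d.png

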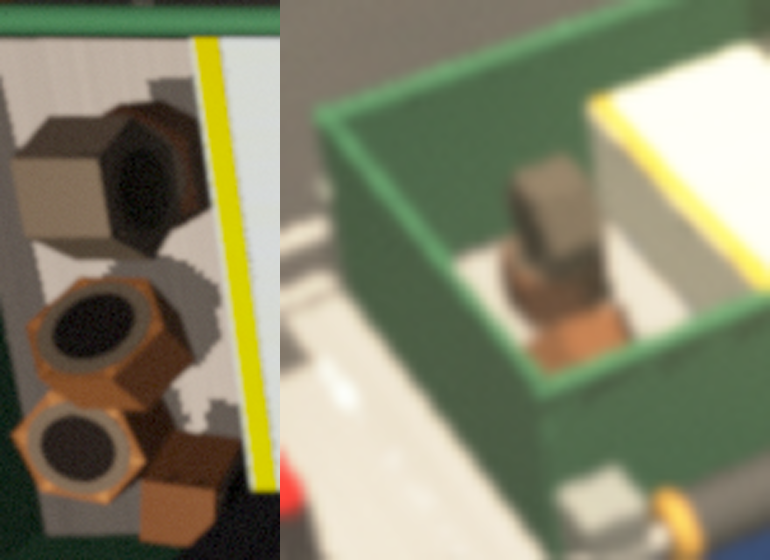

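The highest nut is at z≈98 mm (limit 108), at y≈−123 mm, so all five are validly in the well. Set the pusher down.

Run:
```python
from h import *
robot.move_linear(tw(0,.08,.183),feed=.15)
z=.183
while z>.178:
    z-=.0007;robot.move_linear(tw(0,.08,z),feed=.02);f=robot.get_state()["wrist_force"][2]
    if f>1: break
print("z",z,f)
move_gripper(.06);robot.wait(.2)
s=robot.get_state();print(s["grip_width"],s["wrist_force"])
robot.move_linear(tw(0,.08,.30),feed=.2)
robot.move_pose(tw(0,-.252,.26),down(TY));robot.wait(.2)
s=robot.get_state();print(s["time"],wt(s["tool_pos"]),s["tool_pos"][2],s["joints"].round(2))
m=cams.camera_model("wrist");im=cams.camera("wrist");t=cams.camera("scene")
np.save("w2.npy",m,allow_pickle=True);cv2.imwrite("pics/w2.png",im)
cv2.imwrite("pics/e.png",np.hstack([cv2.resize(im,(400,300)),cv2.resize(t[90:300,100:380],(400,300))]))
k=mask(im,0,8,150,80)|mask(im,172,180,150,80)
for c in blobs(k,60)[:4]:
    P=cast(m,c[:,0],.113);r=rect(P);print(r,(wt(np.float64(r[0])/1000)*1000).round(1),cv2.boundingRect(c))
```

```text
z 0.18019999999999997 4.846929265284818
0.06011250723844499 [ 1.88213967 -0.32676405 -0.231864  ]
19.0417 [ 0.00052921 -0.25070294] 0.2600224796688075 [-0.15  0.21  0.48  1.88 -0.11  1.08  1.91]
(array([ 493.5, -199. ]), array([12.2, 99. ]), 87.9) [   1.4 -253.6] (267, 138, 15, 116)
(array([ 401.7, -272. ]), array([13.4, 13.2]), 88.06) [ -87.3 -330.3] (166, 77, 19, 19)
```

View pics/e.png

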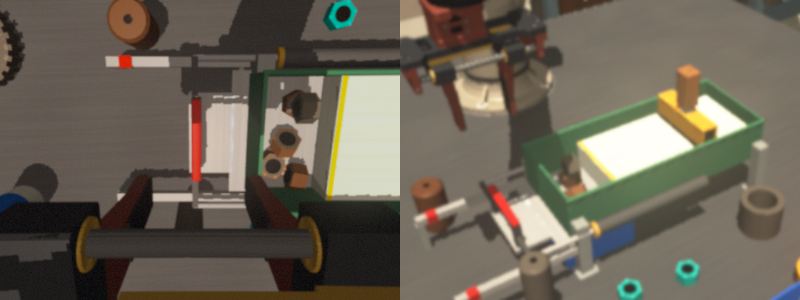

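Pusher stands upright on the deck, nuts in the well, bar measured at tray (1, −253.6) mm. Grasp the bar and pull.

Run:
```python
from h import *
robot.move_linear(tw(.001,-.2525,.16),feed=.15)
robot.move_linear(tw(.001,-.2525,.088),feed=.08)
s=robot.get_state();print(wt(s["tool_pos"]),s["wrist_force"].round(1))
move_gripper(0.);robot.wait(.2)
s=robot.get_state();print(s["grip_width"],s["grasp_force"],wt(s["tool_pos"]),s["wrist_force"].round(1))
robot.move_linear(tw(.001,-.3425,.088),feed=.07);robot.wait(.8)
s=robot.get_state();print(s["time"],s["grip_width"],wt(s["tool_pos"]),s["wrist_force"].round(1))
m=cams.camera_model("wrist");im=cams.camera("wrist");t=cams.camera("scene");u=cams.camera("top")
cv2.imwrite("pics/w3.png",im);cv2.imwrite("pics/top3.png",u)
cv2.imwrite("pics/f.png",np.hstack([cv2.resize(im,(400,300)),cv2.resize(t[90:300,100:380],(400,300))]))
```

```text
[ 0.00136831 -0.25267242] [-0.1  0.7 -0.6]
0.011751162849050669 30.002018809318542 [ 0.00101858 -0.25397111] [ 0.4 -5.8 -3.1]
24.2417 0.011455982587891083 [ 0.00112467 -0.33801893] [-2.  10.1  9. ]
```

View pics/f.png

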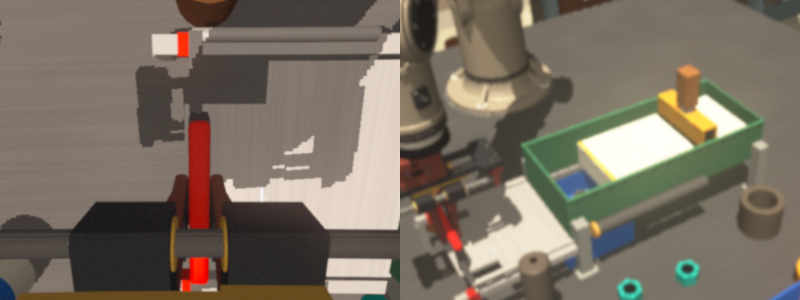

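Bar travel is ≈84 mm because the arm yields to the spring. I'll correct by about 6 mm and check the nuts.

Run:
```python
from h import *
robot.move_linear(tw(.001,-.3485,.088),feed=.03);robot.wait(1.)
s=robot.get_state();print(s["time"],s["grip_width"],s["grasp_force"],wt(s["tool_pos"]),s["tool_pos"][2],s["wrist_force"].round(1))
m=cams.camera_model("wrist");im=cams.camera("wrist");t=cams.camera("scene");u=cams.camera("top")
# compare mark (z=.065) and bar (z=.113) in tray y
for n,roi,z in(("mk",(235,30,275,90),.065),("bar",(255,165,300,250),.113)):
    k=mask(im,0,8,150,80,roi)|mask(im,172,180,150,80,roi);ys,xs=np.nonzero(k);P=wt(cast(m,np.c_[xs,ys],z))*1000
    print(n,len(xs),P.min(0).round(1),P.max(0).round(1),P.mean(0).round(1))
cv2.imwrite("pics/g.png",np.hstack([cv2.resize(t[160:250,175:285],(440,360),interpolation=cv2.INTER_CUBIC),cv2.resize(u[170:300,300:430],(360,360),interpolation=cv2.INTER_CUBIC)]))
```

```text
25.7417 0.01169635395755886 30.002736747264862 [ 0.00108993 -0.34389523] 0.08797226315494816 [-1.9 10.4  8.5]
mk 76 [ -97.2 -351.5] [ -83.2 -350.1] [ -90.4 -350.5]
bar 2357 [ -48.  -348.8] [ -16.9 -337.6] [ -32.7 -343.2]
```

View pics/g.png

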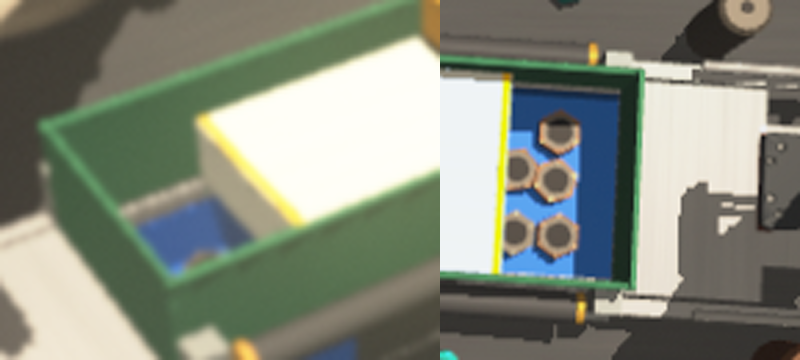

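The top view shows all five nuts in the blue bin. The bar is at y≈−343.5 mm against the mark at −342 mm and is held steady with 10 N. Handing in.

```bash
python3 -c "
from rig import robot
print(robot.hand_in())"
```

```text
the job is handed in; nothing more can be done
None
```

I handed the job in at about 26 s: all five nuts are in the blue bin, the pusher stands upright on the deck, and the gripper still holds the gate bar about 1–2 mm from the marks, against the spring; I saw no verdict from the hand-in.

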